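# Cap application and release check on a torque tester

## Robot

A 6-joint arm with a two-finger parallel gripper is mounted at the origin on a cart in front of the work surface, level with it; the furniture and walls round the work are solid. World frame = base frame: x ahead of the robot, y to its left, z up, the work surface at z = 0. Lengths are in m, angles in rad, forces in N, time in s.
With the tool pointing down it reaches from about 0.275 to 0.725 m from the base axis. Payload 15.9 kg.
Tool frame: the origin (TCP) lies midway between the tips of the shut fingers; the grasp point (between the pads) lies 19 mm behind it (arm.hold_point_z is the distance from the TCP to the grasp point, in m); z points along the fingers, y is the line along which they close (so a half turn about z gives the same grasp; the last joint's range is limited). The gripper opens to 85 mm and grips with 20 to 120 N. Pads are 22 mm wide; open, the fingers measure 114 mm over their backs; the gripper's body (76 mm by 85 mm) begins 54 mm behind the grasp point. The pads swing forward as they close: fully open they stand 13 mm farther back than shut.
Start: joints at [1.29, 0.213, -0.034, 1.323, 0, 1.571], TCP at [0.139, 0.48, 0.231] pointing down, gripper open.
Joint ranges: [-2.98, 2.98], [-0.74, 1.72], [-1.14, 1.35], [-2.1, 2.04], [-1.57, 1.44], [-3.14, 3.14]. Speed limits (rad/s): [1.89, 1.89, 2.39, 2.57, 3.14, 3.14].

## Interface

Orientations are given as a unit quaternion [w, x, y, z].
In Python, from workcell import sensors, cams, ticket, look_for, arm gives the robot as it stands.
- The arm moves only by the shell command python3 -m jog 'ROWS' [FORCE]. ROWS is JSON, a list of rows, each a list of 3 entries, a list of its own where there are three numbers: the turn, a rotation vector about the tool's x, y, z in units of 5 degrees (1.0 is 5 degrees), then the shift along the tool's x, y, z in units of 30 mm (1.0 is 30 mm), then the finger opening in mm, from 0 to 85.4. In form: [[[rx, ry, rz], [x, y, z], claw], ...]. A call has 1 to 20 rows; each row shifts and turns the commanded pose from where the row before left it, along the tool's axes as they then stand; what a row does not reach is not made up. A row lasts 1/12 s, in which the tool goes at most 41.7 mm and 7.16 degrees, less where a joint would pass 70% of its speed; a pose out of reach is approached as far as the arm can. A call is refused whole if a number of a shift passes 1 or a number of a turn 1, either way. A call with a gripper value outside its range is refused whole. The fingers move at their own pace and stop on an object; FORCE is the grip in N (left out, the last holds). Time passes only in rows, so rows that do not move let the fingers close. It gives the time, the measured TCP pose, the force, the opening and the grip force at its end, in the units of the state.
- sensors.read_state(): the state, without advancing time (a new reading comes with each control period).
- cams.grab_frame(name): name is "scene" or "top"; returns the picture (420x560x3 uint8, red, green, blue); there is no depth.
- cams.camera_params(name): a dict with "camera_matrix" (3x3 intrinsics, pixels), "view" (4x4, takes a point from world to camera coordinates). Camera axes: x right, y down, z forward; pixel columns grow to the right and rows downward; lengths in m; the calibration is good to about 2 mm. A picture is of the moment at which its call begins. camera_params takes no time and is no camera call.
- ticket.sign_off(): hands the job in; it is judged then, once.
Trained networks look in the newest picture that a camera, given by its name, has taken for a name from the list of things; names that differ only in an ending like _2 or _b are one class to them, and where a whole thing is asked for, a point or a joint stands for the part that bears it (a point fixed in the world has none). Each returns a list of dicts, best first, with "conf" (0 to 1); they miss things now and then, are a little off and sometimes report something else, mostly with a low value. They report only what shows in the picture. A call takes as long as a camera call.
- look_for(camera, target): "bbox" ([left, top, width, height] in pixels, round what is visible of it).
The state is a dict: "time_s": time; "q": joint angles; "joint_velocities": joint speeds; "effort": joint torques, N m; "position": TCP position; "ee_rot": TCP orientation; "contact_force": force on the tool from outside, world axes, zero at the start; "wrist_torque": the same for the moment, N m; "width": finger opening in m; "finger_force": force on a finger pad.
Only numpy, scipy, OpenCV 4.12 (cv2) and the standard library are available. Lean on these libraries where they do the work, as an engineer would, in place of code of your own. Each camera call takes 0.05 s, during which the arm holds its last target. There are 200 camera calls.

## Task

The square bottle is clamped in the bench cap-torque tester, its screw cap only started on the thread. Get the tester ready by pressing its three keys one at a time, letting each come back up: the round power key on the left first, then the square zero key in the middle, then the long start key on the right. Then screw the bottle's cap clockwise all the way down until it bottoms out, back it off a quarter turn, and finish with the gripper still closed on the cap, holding it there for the reading; do not let go. Leave the things standing round the tester where they are.

Things in the scene. Friction and masses are not known exactly. Their poses are not given: they have to be found in the camera images.
- tester: Bench cap-torque tester, fixed, grey, 220 x 170 mm. Origin: centre of its underside; x from its front (keys, towards the robot) to its back, y to its left, z up. At the front a panel, sloping up to the back by 0.2 rad, with three keys at x = -88, y = +50, 0, -50 mm, tops at z = 55. Behind, four posts (114 mm above the bench) clamp the bottle, its axis at x = 38, y = 0.
- power_key_top (a point): Centre of the top of the round power key (22 mm across), the left one of the three seen from the robot. It moves straight down into the panel (panel normal leans 0.2 rad towards the tester's front).
- power_key (a joint): Joint value: metres pressed, 0 = up, 0.005 = fully down; a spring key that starts to move at about 2 N and is fully down at about 4 N; it counts as pressed from 0.003 and comes back up by itself.
- zero_key_top (a point): Centre of the top of the square zero key (20 x 20 mm), the middle one.
- zero_key (a joint): Joint value: metres pressed, 0 = up, 0.005 = fully down; a spring key that starts to move at about 2 N and is fully down at about 4 N; it counts as pressed from 0.003 and comes back up by itself.
- run_key_top (a point): Centre of the top of the long start key (16 mm deep, 36 mm wide), the right one.
- run_key (a joint): Joint value: metres pressed, 0 = up, 0.005 = fully down; a spring key that starts to move at about 2 N and is fully down at about 4 N; it counts as pressed from 0.003 and comes back up by itself.
- bottle_cap: The round screw cap of the clamped square bottle (bottle 56 x 68 mm, fixed in the tester): ribbed skirt 36 mm across and 18 mm high, a low disc (4 mm) on top, upright axis. Origin on the cap's axis, 125 mm below the cap's lower edge; z up. It cannot be pulled off, only screwed. Its lower edge stands just above the bottle's shoulder, which falls away outside the cap.
- cap_top (a point): Point on the cap's axis at the top of its ribbed skirt, 18 mm above its lower edge. With the cap screwed home it is 199 mm above the bench; it rises 4 mm per turn of unscrewing.
- cap_turn (a joint): Turn of the cap in rad: 0 = bottomed out on the thread (hard stop), growing as it is unscrewed (counter-clockwise seen from above); a full turn is 6.28 and a quarter turn 1.571. It starts about a third to two thirds of a turn open. Turning it takes about 0.1 to 0.2 N m; it stays where it is left.
- glue_pot: Screw-cap pot, 40 mm across and 76 mm high, standing free to the right of the tester; origin at the centre of its underside. Not to be disturbed.
- cap_box: Small carton 44 x 44 x 34 mm, standing free to the left of the tester near its back; origin at the centre of its underside. Not to be disturbed.
- dish_a: Flat round dish, 62 mm across and 14 mm high, lying free to the left of the tester near its front; origin at the centre of its underside. Not to be disturbed.

How it is judged:
By the outcome, as a careful person would: the job done as asked, in the order asked, and still so for the second after the job is handed in, while the arm keeps its last pose, push and grip.
It also fails if it takes over 67 s, if anything falls off the work surface, if the arm or the gripper's body presses on something with over 40 N, if the wrist force passes 120 N, or if a joint passes its speed limit or range.

## Working session

There is one attempt and no reset: what is moved stays moved. The work goes in short steps, Python scripts to look and compute and a shell command to move; the robot and the scene stay as the last step left them, time stands still between calls to the robot, and variables do not carry over. Pictures are saved under pics/ and viewed, at most 10 in all, crops included, and the job is handed in when it is done.

```bash
mkdir -p pics; ls; python3 - <<'E'
from workcell import sensors,cams,look_for,arm
import cv2,numpy as np
print(arm.hold_point_z, sensors.read_state())
ims=[]
for c in ("scene","top"):
    im=cams.grab_frame(c); cv2.imwrite(f"pics/{c}0.png",im[:,:,::-1])
    p=cams.camera_params(c); print(c,np.round(p["camera_matrix"],1).tolist(),np.round(p["view"],4).tolist())
    for t in ("tester","power_key_top","zero_key_top","run_key_top","bottle_cap","cap_top","glue_pot","cap_box","dish_a"):
        print(c,t,[(np.round(d["bbox"],1).tolist(),round(d["conf"],2)) for d in look_for(c,t)[:2]])
E
```

```text
pics
0.0187 {'time_s': 0.0, 'q': array([ 1.29000525e+00,  2.13342933e-01, -3.50164086e-02,  1.32348843e+00,
        3.22711789e-05,  1.57079910e+00]), 'joint_velocities': array([-0.00061262,  0.00079214, -0.00089358,  0.0002616 ,  0.00016611,
        0.00131462]), 'effort': array([ 1.02928832e-03, -6.86158705e+01,  4.87117410e+01,  1.74681447e-02,
       -2.03858690e-05,  3.13066437e-05]), 'position': array([0.13846076, 0.48011815, 0.2308397 ]), 'ee_rot': array([-8.95430723e-05,  1.39936132e-01,  9.90160392e-01, -5.18292734e-04]), 'contact_force': array([-0.07354697, -0.17692947, -0.41986486]), 'wrist_torque': array([ 0.01720128, -0.03657292,  0.03029548]), 'finger_force': 0.0, 'width': 0.08563807485566831}
scene [[442.1, 0.0, 286.0], [0.0, 442.1, 210.6], [0.0, 0.0, 1.0]] [[0.7399, -0.6723, -0.0236, -0.6075], [-0.3302, -0.3323, -0.8835, 0.2302], [0.5861, 0.6615, -0.4678, 0.7793], [0.0, 0.0, 0.0, 1.0]]
scene tester [([216.8, 176.0, 124.7, 129.1], 0.88)]
scene power_key_top []
scene zero_key_top [([238.7, 269.1, 10.9, 10.7], 0.53), ([232.5, 256.0, 10.3, 9.8], 0.39)]
scene run_key_top [
[... 278 characters left out ...]
72.3], [0.0, 393.4, 210.0], [0.0, 0.0, 1.0]] [[-0.0029, -0.9999, 0.0125, -0.2356], [-0.9844, 0.0007, -0.1759, 0.6196], [0.1759, -0.0128, -0.9843, 0.863], [0.0, 0.0, 0.0, 1.0]]
top tester [([230.5, 178.4, 104.0, 116.1], 0.66)]
top power_key_top [([244.0, 257.8, 8.7, 9.2], 0.58)]
top zero_key_top [([264.9, 266.9, 7.8, 8.3], 0.45)]
top run_key_top [([286.9, 201.1, 17.4, 20.8], 0.55), ([279.8, 277.6, 17.3, 9.1], 0.51)]
top bottle_cap [([285.3, 201.5, 14.2, 18.2], 0.81), ([280.7, 275.1, 16.8, 9.6], 0.74)]
top cap_top [([263.8, 265.8, 9.0, 11.6], 0.44)]
top glue_pot [([339.0, 241.7, 20.9, 17.2], 0.52)]
top cap_box [([232.3, 171.4, 23.0, 24.2], 0.63)]
top dish_a [([214.0, 208.9, 27.7, 24.9], 0.66)]
```

```bash
python3 - <<'E'
import cv2
a=cv2.imread("pics/scene0.png")[150:350,180:380];b=cv2.imread("pics/top0.png")[130:330,180:380]
cv2.imwrite("pics/crop0.png",cv2.resize(cv2.hconcat([a,b]),(800,400),interpolation=cv2.INTER_CUBIC))
E
```

```text
(no output)
```

View pics/crop0.png

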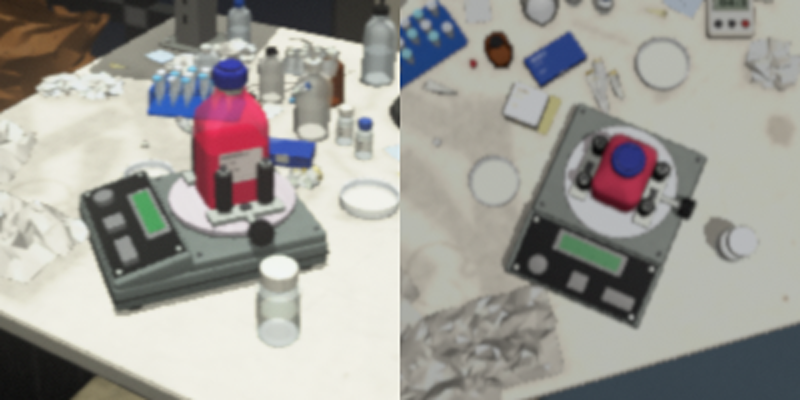

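View pics/scene0.png

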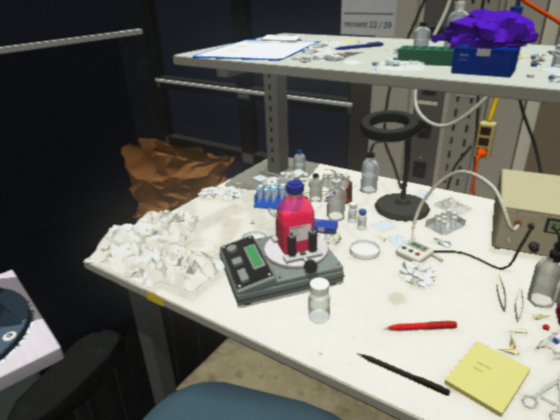

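The scene shows the tester at about (275,240). The power, zero and run keys are at about (231,247), (237,260) and (243,274) in scene, and (249,262), (268,271) and (289,280) in top. The blue cap is at (294,187) in scene and (294,209) in top. Next I segment these, triangulate them and fit the tester pose.

```bash
cat > geo.py <<'E'
import cv2,numpy as np
from workcell import cams
P={c:cams.camera_params(c) for c in("scene","top")}
def proj(c,X):
    p=P[c];X=np.atleast_2d(X);v=np.array(p["view"]);q=(X@v[:3,:3].T+v[:3,3])@np.array(p["camera_matrix"]).T
    return q[:,:2]/q[:,2:]
def tri(a,b):
    M=[np.array(P[c]["camera_matrix"])@np.array(P[c]["view"])[:3] for c in("scene","top")]
    X=cv2.triangulatePoints(M[0],M[1],np.array(a,float).reshape(2,1),np.array(b,float).reshape(2,1));return (X[:3]/X[3]).ravel()
def ray(c,uv,z):
    p=P[c];v=np.array(p["view"]);R=v[:3,:3];o=-R.T@v[:3,3];d=R.T@np.linalg.inv(p["camera_matrix"])@np.array([*uv,1.]);return o+d*(z-o[2])/d[2]
E
python3 - <<'E'
from geo import *
from scipy.optimize import least_squares
guess={"scene":[(231.5,247.5),(237.5,260.5),(243,274.5)],"top":[(249,262),(268.5,271),(289,279.5)]}
cap={"scene":(294.5,186.5),"top":(294,209.5)}
K={};C={}
for c in guess:
    im=cv2.imread(f"pics/{c}0.png");hsv=cv2.cvtColor(im,cv2.COLOR_BGR2HSV);g=im.max(2)
    m=((g>75)&(hsv[:,:,1]<70)).astype(np.uint8)
    n,l,s,ce=cv2.connectedComponentsWithStats(m,connectivity=4)
    K[c]=[]
    for u,v in guess[c]:
        i=l[int(v),int(u)];print(c,"key",i,s[i].tolist(),ce[i].round(1));K[c].append(ce[i] if i and s[i][4]<250 else (u,v))
    h=hsv[:,:,0];m=((h>105)&(h<128)&(hsv[:,:,1]>120)).astype(np.uint8)
    n,l,s,ce=cv2.connectedComponentsWithStats(m);i=l[int(cap[c][1]),int(cap[c][0])];print("cap",s[i].tolist(),ce[i]);C[c]=s[i][:4]
for i in range(3): print("key",tri(K["scene"][i],K["top"][i]).round(4))
cs=[C[c][:2]+(C[c][2:4]-1)/2 for c in("scene","top")];print("cap bbox tri",tri(*cs).round(4))
kp=np.array([[-.088,y,.055] for y in(.05,0,-.05)])
def W(p,X):
    c,s=np.cos(p[2]),np.sin(p[2]);X=np.atleast_2d(X);return np.c_[p[0]+c*X[:,0]-s*X[:,1],p[1]+s*X[:,0]+c*X[:,1],X[:,2]]
th=np.linspace(0,2*np.pi,60)
def capbox(c,p,z):
    pts=np.vstack([W(p,np.c_[.038+r*np.cos(th),r*np.sin(th),np.full(60,zz)]) for r,zz in((.018,z-.018),(.018,z),(.015,z+.004))])
    q=proj(c,pts);return np.r_[q.min(0),q.max(0)]
def res(p):
    r=[]
    for c in K:
        r.append((proj(c,W(p,kp))-np.array(K[c])).ravel())
        b=capbox(c,p,p[3]);o=np.r_[C[c][:2]-.5,C[c][:2]+C[c][2:4]-.5]
        d=b-o; d=d[:3] if c=="scene" else d; r.append(d*.7)
    return np.concatenate(r)
yaw0=0;best=min((least_squares(res,[.45,-.25,y,.2]) for y in(-.8,-.4,0,.4,.8)),key=lambda s:s.cost)
print(best.x.round(4),best.cost);print(best.fun.round(1))
print("keys",W(best.x,kp).round(4).tolist(),"cap",W(best.x,[.038,0,best.x[3]]).round(4))
for n,uv,z in(("glue",(349,251),.076),("box",(243,183),.034),("dish",(228,221),.014)):print(n,ray("top",uv,z).round(3))
E
```

```text
scene key 1 [83, 0, 477, 420, 105043] [376.4 229.6]
scene key 107 [231, 256, 12, 10, 93] [236.8 260.6]
scene key 108 [237, 267, 12, 16, 131] [242.6 274.6]
cap [286, 180, 17, 14, 184] [294.29891304 186.64130435]
top key 24 [244, 257, 10, 10, 71] [248.4 261.6]
top key 26 [264, 266, 10, 10, 76] [268.5 270.5]
top key 27 [281, 274, 16, 12, 113] [288.7 279.2]
cap [286, 202, 16, 16, 196] [293.79591837 209.49489796]
key [ 0.5009 -0.1827  0.0543]
key [ 0.4806 -0.2285  0.0535]
key [ 0.4608 -0.2742  0.053 ]
cap bbox tri [ 0.5959 -0.2773  0.1947]
[ 0.5614 -0.263  -0.4007  0.1984] 4.1615417000822505
[-1.  -0.  -0.6 -0.5 -0.3 -0.7 -0.4  0.2  0.8  0.3 -0.1  0.4 -0.4  0.5
 -0.4 -0.7 -1.2  1.1  1.1]
keys [[0.4999, -0.1826, 0.055], [0.4804, -0.2287, 0.055], [0.4609, -0.2747, 0.055]] cap [[ 0.5964 -0.2778  0.1984]]
glue [ 0.522 -0.409  0.076]
box [ 0.69  -0.166  0.034]
dish [ 0.6   -0.13   0.014]
```

View pics/top0.png

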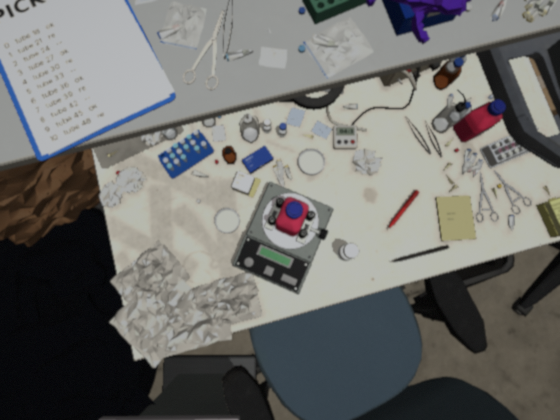

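The overview shows the bench clutter, with a shelf whose front edge runs from (0,165) to (560,20) in top. The triangulated heights match the text: keys at about 54 mm and cap_top at about 198 mm. The cap sits at a reach of 0.658 m. I check where the shelf is before moving.

```bash
python3 - <<'E'
from geo import *
print("clipboard", tri((180,65),(52,155)).round(3), tri((285,65),(172,98)).round(3))
for z in (.35,.4,.45): print(z, ray("top",(0,165),z).round(3), ray("top",(294,90),z).round(3), ray("top",(560,20),z).round(3))
yaw=-.4007
for n,t in(("power",[.4999,-.1826,.055]),("cap",[.5964,-.2778,.1984])):
    d=np.array(t)-[.1385,.4801,.2308]
    # tool axes now: x at 163.9deg, y at 73.9deg
    a=np.radians(73.9);y=np.array([np.cos(a),np.sin(a),0]);z=np.array([0,0,-1]);x=np.cross(y,z);print(n,"dxyz tool mm",(np.array([d@x,d@y,d@z])*1000).round(1))
E
python3 -m jog '[[[0,0,1],[0,0,0],0],[[0,0,0.4],[0,0,0],0],[[0,0,0],[0,0,0],0]]' ; python3 -c "
from workcell import sensors;print(sensors.read_state()['q'])"
```

```text
clipboard [0.626 0.116 0.376] [ 0.749 -0.079  0.377]
0.35 [0.64  0.202 0.35 ] [ 0.771 -0.27   0.35 ] [ 0.903 -0.736  0.35 ]
0.4 [0.625 0.167 0.4  ] [ 0.745 -0.266  0.4  ] [ 0.867 -0.694  0.4  ]
0.45 [0.61  0.132 0.45 ] [ 0.719 -0.262  0.45 ] [ 0.83  -0.653  0.45 ]
power dxyz tool mm [-531.  -536.5  175.8]
cap dxyz tool mm [-650.1 -601.2   32.4]
time_s: 1.25
position: [0.1386, 0.4804, 0.2313]
ee_rot: [0.0, 0.201, 0.98, -0.0]
contact_force: [0.5, -0.1, -0.3]
width: 0.0518
finger_force: 0.0
[ 1.28995861e+00  2.12902456e-01 -3.44216084e-02  1.32347619e+00
 -3.28652226e-05  1.69480246e+00]
```

```bash
cat > rel.py <<'E'
import sys,numpy as np
from scipy.spatial.transform import Rotation as R
from workcell import sensors
def rel(target,tip=None):
    s=sensors.read_state();q=s["ee_rot"];r=R.from_quat([q[1],q[2],q[3],q[0]])
    return r.inv().apply(np.array(target)-s["position"])/.03, r
if __name__=="__main__":
    u,r=rel([float(a) for a in sys.argv[1:4]]);s=sensors.read_state()
    y=r.apply([0,1,0]);z=r.apply([0,0,1])
    print("units",u.round(3),"yaw_y",np.degrees(np.arctan2(y[1],y[0])).round(2),"z",z.round(3),"q",s["q"].round(3),"T",s["wrist_torque"].round(3))
E
python3 -m jog '[[[0,0,0],[-0.9,-0.73,0],0],[[0,0,0],[-0.9,-0.73,0],0],[[0,0,0],[-0.9,-0.73,0],0],[[0,0,0],[-0.9,-0.73,0],0],[[0,0,0],[-0.9,-0.73,0],0],[[0,0,0],[-0.9,-0.73,0],0],[[0,0,0],[-0.9,-0.73,0],0],[[0,0,0],[-0.9,-0.73,0],0],[[0,0,0],[-0.9,-0.73,0],0],[[0,0,0],[-0.9,-0.73,0],0],[[0,0,0],[-0.9,-0.73,0],0],[[0,0,0],[-0.9,-0.73,0],0],[[0,0,0],[-0.9,-0.73,0],0],[[0,0,0],[-0.9,-0.73,0],0],[[0,0,0],[-0.9,-0.73,0],0],[[0,0,0],[-0.9,-0.73,0],0],[[0,0,0],[-0.9,-0.73,0],0],[[0,0,0],[-0.9,-0.73,0],0],[[0,-1,0],[0,0,0],0],[[0,-1,0],[0,0,0],0]]'; python3 rel.py .4908 -.1787 .104
```

```text
time_s: 2.92
position: [0.4327, -0.075, 0.2293]
ee_rot: [0.085, 0.2, 0.976, -0.018]
contact_force: [-0.3, 0.1, 0.8]
width: -0.0
finger_force: 0.0
units [-2.375 -2.405  4.661] yaw_y 66.78 z [ 0.158 -0.069 -0.985] q [-0.138 -0.066 -0.36   1.11  -0.047  0.263] T [ 0.112  0.196 -0.001]
```

```bash
python3 -m jog '[[[0,-0.29,0],[-0.4,-0.4,0.75],0],[[0,0,0],[-0.4,-0.4,0.75],0],[[0,0,0],[-0.4,-0.4,0.75],0],[[0,0,0],[-0.4,-0.4,0.75],0],[[0,0,0],[-0.4,-0.4,0.75],0],[[0,0,0],[-0.4,-0.4,0.75],0],[[0,0,0],[0,0,0],0],[[0,0,0],[0,0,0],0]]'; python3 rel.py .4999 -.1826 .055
```

```text
time_s: 3.58
position: [0.4912, -0.1773, 0.1118]
ee_rot: [0.097, 0.199, 0.975, -0.02]
contact_force: [0.6, -0.2, 0.4]
width: -0.0002
finger_force: 0.0
units [ 0.043 -0.048  1.921] yaw_y 66.92 z [ 0.18  -0.077 -0.981] q [-0.339  0.146 -0.451  0.777 -0.013  0.063] T [0.043 0.103 0.027]
```

```bash
python3 -m jog '[[[0,0,0],[0.04,-0.05,0.7],0],[[0,0,0],[0,0,0.7],0],[[0,0,0],[0,0,0.2],0],[[0,0,0],[0,0,0],0],[[0,0,0],[0,0,0],0]]'; python3 rel.py .4999 -.1826 .055; python3 - <<'E'
import cv2
from workcell import cams
a=cams.grab_frame("scene")[150:350,180:380];b=cams.grab_frame("top")[130:330,180:380]
cv2.imwrite("pics/k1.png",cv2.resize(cv2.hconcat([a,b])[:,:,::-1],(800,400),interpolation=cv2.INTER_CUBIC))
E
```

```text
time_s: 4.0
position: [0.4992, -0.1813, 0.0666]
ee_rot: [0.098, 0.199, 0.975, -0.02]
contact_force: [0.1, 0.5, -0.1]
width: 0.0005
finger_force: 0.0
units [ 0.039 -0.029  0.387] yaw_y 66.96 z [ 0.183 -0.078 -0.98 ] q [-0.341  0.206 -0.505  0.66  -0.012  0.06 ] T [ 0.053  0.169 -0.021]
```

View pics/k1.png

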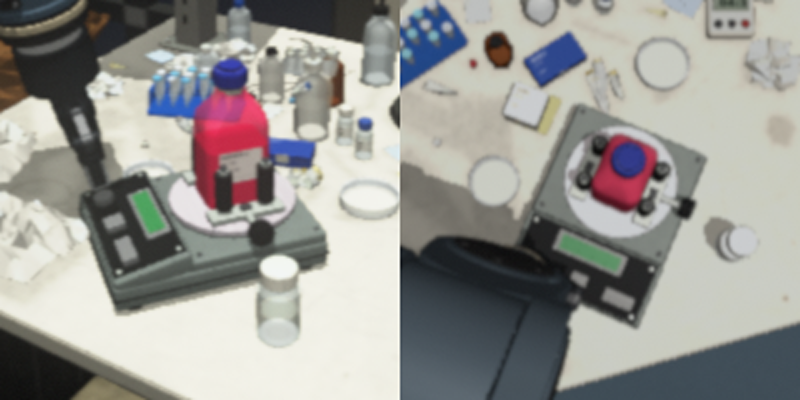

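The fingertip sits just above the power key, at crop (100,183) with the key at (103,195). I press gently and watch the force.

```bash
python3 -m jog '[[[0,0,0],[0.04,-0.03,0.2],0],[[0,0,0],[0,0,0.15],0],[[0,0,0],[0,0,0.05],0],[[0,0,0],[0,0,0.05],0],[[0,0,0],[0,0,0],0],[[0,0,0],[0,0,0],0]]'; python3 rel.py .4999 -.1826 .055
```

```text
time_s: 4.6
position: [0.5, -0.1831, 0.0522]
ee_rot: [0.098, 0.199, 0.975, -0.02]
contact_force: [-0.0, -0.4, 2.4]
width: 0.0001
finger_force: 1.5
units [-0.008  0.015 -0.095] yaw_y 66.91 z [ 0.183 -0.078 -0.98 ] q [-0.344  0.226 -0.522  0.623 -0.012  0.058] T [ 0.044  0.234 -0.037]
```

```bash
python3 -m jog '[[[0,0,0],[0,0,0.07],0],[[0,0,0],[0,0,0.06],0],[[0,0,0],[0,0,0],0],[[0,0,0],[0,0,0],0]]'; python3 rel.py .4999 -.1826 .055
```

```text
time_s: 4.93
position: [0.5007, -0.1834, 0.0497]
ee_rot: [0.098, 0.199, 0.975, -0.02]
contact_force: [-19.3, 7.1, 38.6]
width: -0.0002
finger_force: 21.2
units [ 0.     0.014 -0.18 ] yaw_y 66.91 z [ 0.184 -0.078 -0.98 ] q [-0.344  0.23  -0.525  0.616 -0.012  0.058] T [ 0.852  2.635 -0.03 ]
```

```bash
for i in 1; do python3 -m jog '[[[0,0,0],[0,0,-0.05],0],[[0,0,0],[0,0,0],0],[[0,0,0],[0,0,0],0]]'; python3 rel.py .4999 -.1826 .055; python3 -m jog '[[[0,0,0],[0,0,-0.05],0],[[0,0,0],[0,0,0],0],[[0,0,0],[0,0,0],0]]'; python3 rel.py .4999 -.1826 .055;  python3 -m jog '[[[0,0,0],[0,0,-0.05],0],[[0,0,0],[0,0,0],0],[[0,0,0],[0,0,0],0]]'; python3 rel.py .4999 -.1826 .055;python3 -m jog '[[[0,0,0],[0,0,-0.05],0],[[0,0,0],[0,0,0],0],[[0,0,0],[0,0,0],0]]'; python3 rel.py .4999 -.1826 .055; done | egrep 'contact|units|finger_f'
```

```text
contact_force: [-5.3, 2.7, 12.6]
finger_force: 6.8
units [-0.004  0.014 -0.164] yaw_y 66.91 z [ 0.183 -0.078 -0.98 ] q [-0.344  0.229 -0.524  0.618 -0.012  0.058] T [ 0.205  0.797 -0.024]
contact_force: [-0.4, -0.2, 3.3]
finger_force: 1.7
units [-0.005  0.014 -0.126] yaw_y 66.91 z [ 0.183 -0.078 -0.98 ] q [-0.344  0.228 -0.523  0.621 -0.012  0.058] T [-0.031  0.137 -0.015]
contact_force: [-0.6, -0.3, 2.9]
finger_force: 1.4
units [-0.006  0.014 -0.076] yaw_y 66.91 z [ 0.183 -0.078 -0.98 ] q [-0.344  0.225 -0.521  0.625 -0.012  0.058] T [-0.062  0.018 -0.023]
contact_force: [0.5, -1.0, 2.8]
finger_force: 1.1
units [-0.007  0.013 -0.024] yaw_y 66.91 z [ 0.183 -0.078 -0.98 ] q [-0.344  0.223 -0.52   0.628 -0.012  0.058] T [-0.086  0.008 -0.008]
```

The power key was fully pressed: the force rose 0.4 N/mm up to a hard stop and fell back on release. Next I do the zero key, 50 mm along tool −y.

```bash
python3 -m jog '[[[0,0,0],[0,0,-0.3],0],[[0,0,0],[0,0,-0.3],0],[[0,0,0],[0,-0.83,0],0],[[0,0,0],[0,-0.82,0],0],[[0,0,0],[0,0,0],0],[[0,0,0],[0,0,0],0]]'; python3 rel.py .4804 -.2287 .055
```

```text
time_s: 6.43
position: [0.4766, -0.2278, 0.0726]
ee_rot: [0.098, 0.2, 0.975, -0.02]
contact_force: [1.0, 0.3, -0.7]
width: 0.0
finger_force: 0.0
units [-0.008  0.023  0.6  ] yaw_y 66.81 z [ 0.183 -0.078 -0.98 ] q [-0.452  0.194 -0.503  0.673  0.009 -0.046] T [ 0.106  0.203 -0.037]
```

```bash
python3 -m jog '[[[0,0,0],[0,0.02,0.3],0],[[0,0,0],[0,0,0.2],0],[[0,0,0],[0,0,0.12],0],[[0,0,0],[0,0,0.11],0],[[0,0,0],[0,0,0],0],[[0,0,0],[0,0,0],0]]'; python3 rel.py .4804 -.2287 .055
```

```text
time_s: 6.93
position: [0.4812, -0.2275, 0.0502]
ee_rot: [0.097, 0.199, 0.975, -0.02]
contact_force: [-2.6, 2.9, 6.8]
width: 0.0001
finger_force: 4.2
units [-0.025 -0.047 -0.159] yaw_y 66.96 z [ 0.182 -0.077 -0.98 ] q [-0.447  0.228 -0.525  0.619  0.009 -0.044] T [0.714 0.592 0.072]
```

```bash
python3 -m jog '[[[0,0,0],[0,0,-0.35],0],[[0,0,0],[0,0,-0.35],0],[[0,0,0],[0,-0.85,0],0],[[0,0,0],[0,-0.86,0],0],[[0,0,0],[0,0,0],0],[[0,0,0],[0,0,0],0]]'; python3 rel.py .4609 -.2747 .055
```

```text
time_s: 7.43
position: [0.4569, -0.2742, 0.0706]
ee_rot: [0.098, 0.2, 0.975, -0.02]
contact_force: [0.3, 0.1, 0.1]
width: 0.0
finger_force: 0.0
units [-0.024  0.038  0.535] yaw_y 66.83 z [ 0.182 -0.078 -0.98 ] q [-0.559  0.207 -0.492  0.675  0.031 -0.151] T [ 0.13   0.143 -0.042]
```

```bash
python3 -m jog '[[[0,0,0],[-0.02,0.02,0.3],0],[[0,0,0],[0,0,0.15],0],[[0,0,0],[0,0,0.12],0],[[0,0,0],[0,0,0.11],0],[[0,0,0],[0,0,0],0],[[0,0,0],[0,0,0],0]]'; python3 rel.py .4609 -.2747 .055
```

```text
time_s: 7.93
position: [0.4618, -0.2743, 0.0507]
ee_rot: [0.098, 0.199, 0.975, -0.02]
contact_force: [-1.7, 1.7, 3.6]
width: -0.0001
finger_force: 1.9
units [-0.006 -0.024 -0.145] yaw_y 66.96 z [ 0.182 -0.077 -0.98 ] q [-0.554  0.238 -0.51   0.626  0.031 -0.149] T [0.629 0.301 0.08 ]
```

```bash
python3 -m jog '[[[0,0,0],[0,0,0.03],0],[[0,0,0],[0,0,0],0],[[0,0,0],[0,0,0],0]]';  python3 -m jog '[[[0,0,0],[0,0,-0.5],0],[[0,0,0],[0,0,-1],0],[[0,0,0],[0,0,-1],0],[[0,0,0],[0,0,-1],0],[[0,0,0],[0,0,-1],0],[[0,0,0],[0,0,-1],85],[[0,0,0],[0,0,-1],85],[[0,0,0],[0,0,-0.8],85],[[0,0.8,-0.5],[0,0,0],85],[[0,0.8,-0.5],[0,0,0],85],[[0,0.69,-0.5],[0,0,0],85],[[0,0,-1],[0,0,0],85],[[0,0,-1],[0,0,0],85],[[0,0,-1],[0,0,0],85],[[0,0,-1],[0,0,0],85],[[0,0,-1],[0,0,0],85],[[0,0,-1],[0,0,0],85],[[0,0,-1],[0,0,0],85],[[0,0,0],[0,0,0],85]]'; python3 rel.py .5964 -.2778 .270
```

```text
time_s: 8.18
position: [0.462, -0.2745, 0.0503]
ee_rot: [0.098, 0.199, 0.975, -0.02]
contact_force: [-5.0, 5.9, 12.3]
width: 0.0001
finger_force: 6.9
time_s: 9.77
position: [0.4221, -0.258, 0.2645]
ee_rot: [-0.003, -0.17, 0.985, -0.005]
contact_force: [-0.5, 0.0, 0.4]
width: 0.0849
finger_force: 0.0
units [-5.251 -2.575 -0.202] yaw_y 109.63 z [-0.005 -0.012 -1.   ] q [-0.541  0.197  0.029  1.401 -0.013 -0.883] T [ 0.014 -0.004  0.027]
```

```bash
python3 -m jog '[[[0,0,-1],[0,0,0],85],[[0,0,-1],[0,0,0],85],[[0,0,-1],[0,0,0],85],[[0,0,-1],[0,0,0],85],[[0,0,-1],[0,0,0],85],[[0,0,-1],[0,0,0],85],[[0,0,-1],[0,0,0],85],[[0,0,-1],[0,0,0],85],[[0,0,-1],[0,0,0],85],[[0,0,-1],[0,0,0],85],[[0,0,-1],[0,0,0],85],[[0,0,-1],[0,0,0],85],[[0,0,-1],[0,0,0],85],[[0,0,-1],[0,0,0],85],[[0,0,-1],[0,0,0],85],[[0,0,-1],[0,0,0],85],[[0,0,-1],[0,0,0],85],[[0,0,-1],[0,0,0],85],[[0,0,-1],[0,0,0],85],[[0,0,-1],[0,0,0],85]]'; python3 -m jog '[[[0,0,-1],[0,0,0],85],[[0,0,-1],[0,0,0],85],[[0,0,-1],[0,0,0],85],[[0,0,0],[0,0,0],85],[[0,0,0],[0,0,0],85]]';python3 rel.py .5964 -.2778 .270
```

```text
time_s: 11.43
position: [0.422, -0.258, 0.2646]
ee_rot: [0.006, 0.863, -0.504, 0.001]
contact_force: [-0.1, 0.2, 0.5]
width: 0.0847
finger_force: 0.0
time_s: 11.85
position: [0.422, -0.258, 0.2647]
ee_rot: [0.006, 0.921, -0.39, 0.0]
contact_force: [0.3, -1.0, -0.8]
width: 0.0849
finger_force: 0.0
units [ 4.521 -3.714 -0.196] yaw_y -135.9 z [-0.005 -0.012 -1.   ] q [-0.541  0.197  0.029  1.401 -0.013 -2.881] T [-0.052 -0.012 -0.025]
```

```bash
python3 -m jog '[[[0.137,-0.058,0],[0.4,-0.32,0],85],[[0,0,0],[0.75,-0.62,0],85],[[0,0,0],[0.75,-0.62,0],85],[[0,0,0],[0.75,-0.62,0],85],[[0,0,0],[0.75,-0.62,0],85],[[0,0,0],[0.75,-0.62,0],85],[[0,0,0],[0.37,-0.3,0],85],[[0,0,0],[0,0,0],85],[[0,0,0],[0,0,0],85]]'; python3 rel.py .5964 -.2778 .180; python3 - <<'E'
import cv2
from workcell import cams
a=cams.grab_frame("scene")[150:350,180:380];b=cams.grab_frame("top")[130:330,180:380]
cv2.imwrite("pics/c1.png",cv2.resize(cv2.hconcat([a,b])[:,:,::-1],(800,400),interpolation=cv2.INTER_CUBIC))
E
```

```text
time_s: 12.6
position: [0.5969, -0.2769, 0.2639]
ee_rot: [-0.0, 0.921, -0.389, -0.0]
contact_force: [-0.0, 0.1, 0.3]
width: 0.0853
finger_force: 0.0
units [0.012 0.032 2.796] yaw_y -135.81 z [-0.     0.001 -1.   ] q [-0.435  0.578  0.585  1.578  0.    -2.777] T [-0.005 -0.017  0.011]
```

View pics/c1.png

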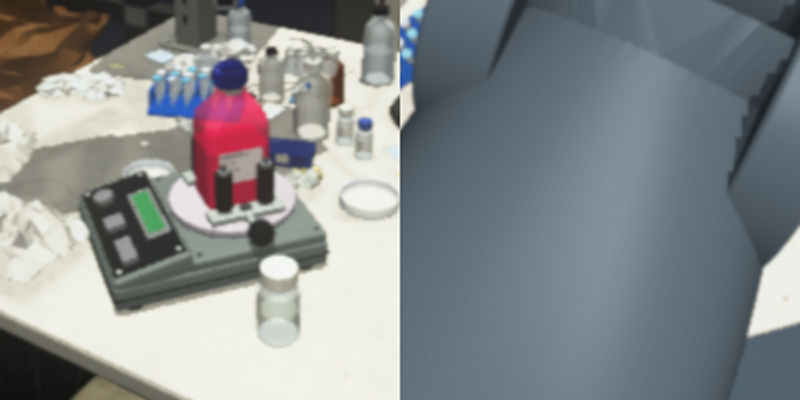

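Nothing has been disturbed and the gripper is above this crop. I go down to just above the cap and look again with a higher crop.

```bash
python3 -m jog '[[[0,0,0],[0.01,0.03,0.7],65],[[0,0,0],[0,0,0.7],65],[[0,0,0],[0,0,0.5],65],[[0,0,0],[0,0,0],65],[[0,0,0],[0,0,0],65]]'; python3 rel.py .5964 -.2778 .180; python3 - <<'E'
import cv2
from workcell import cams
a=cams.grab_frame("scene")[130:240,220:370]
cv2.imwrite("pics/c2.png",cv2.resize(a[:,:,::-1],(750,550),interpolation=cv2.INTER_CUBIC))
E
```

```text
time_s: 13.12
position: [0.5951, -0.2777, 0.2085]
ee_rot: [-0.0, 0.921, -0.388, -0.0]
contact_force: [0.3, -1.0, 0.1]
width: 0.065
finger_force: 0.0
units [ 0.032 -0.028  0.949] yaw_y -135.71 z [ 0.  0. -1.] q [-0.437  0.56   0.415  1.425  0.    -2.781] T [-0.012  0.014 -0.062]
```

View pics/c2.png

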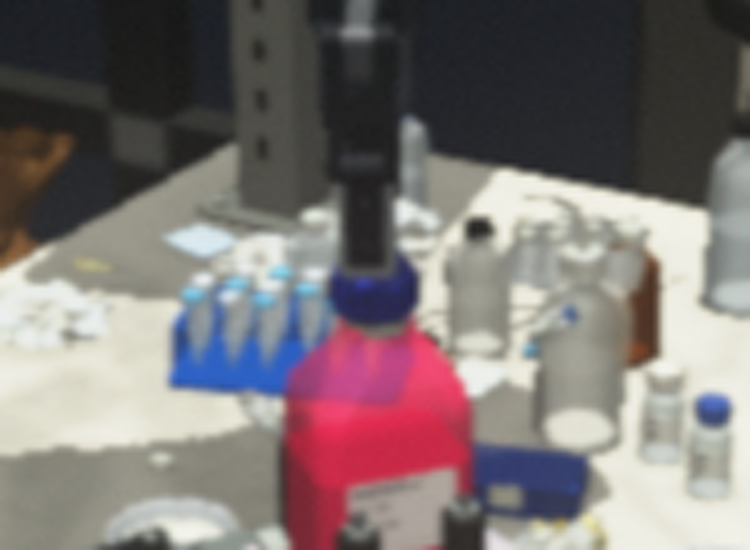

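The finger seen side-on at crop u≈369 sits about 1 mm left of the cap centre at u≈374, in line with the remaining offset of 0.03 unit. I correct that, go down and close lightly.

```bash
python3 -m jog '[[[0,0,0],[0.03,-0.03,0],65],[[0,0,0],[0,0,0.3],65],[[0,0,0],[0,0,0.35],65],[[0,0,0],[0,0,0.3],65],[[0,0,0],[0,0,0],65],[[0,0,0],[0,0,0],65]]' 20; python3 rel.py .5964 -.2778 .180; python3 -m jog '[[[0,0,0],[0,0,0],40],[[0,0,0],[0,0,0],40],[[0,0,0],[0,0,0],36],[[0,0,0],[0,0,0],30],[[0,0,0],[0,0,0],25],[[0,0,0],[0,0,0],20],[[0,0,0],[0,0,0],20],[[0,0,0],[0,0,0],20]]' 20; python3 rel.py .5964 -.2778 .180
```

```text
time_s: 13.67
position: [0.5971, -0.2777, 0.179]
ee_rot: [-0.0, 0.922, -0.388, -0.0]
contact_force: [1.8, -0.3, 1.1]
width: 0.0648
finger_force: 0.0
units [-0.014  0.021 -0.033] yaw_y -135.64 z [-0.     0.001 -1.   ] q [-0.435  0.566  0.35   1.355  0.    -2.781] T [ 0.011  0.005 -0.014]
time_s: 14.33
position: [0.597, -0.2787, 0.1802]
ee_rot: [0.001, 0.922, -0.388, 0.001]
contact_force: [-4.8, -5.4, 4.4]
width: 0.0355
finger_force: 20.8
units [-0.036 -0.006  0.006] yaw_y -135.68 z [ 0.    -0.002 -1.   ] q [-4.360e-01  5.650e-01  3.510e-01  1.356e+00 -1.000e-03 -2.781e+00] T [-0.924  1.147 -0.028]
```

```bash
python3 -m jog '[[[0,0,0],[-0.015,0.025,-0.03],20],[[0,0,0],[0,0,0],20],[[0,0,0],[0,0,0],20]]' 20; python3 -m jog '[[[0,0,0],[0,0,0],15],[[0,0,0],[0,0,0],15],[[0,0,0],[0,0,0],15]]' 60; python3 rel.py .5964 -.2778 .180
```

```text
time_s: 14.58
position: [0.5966, -0.2786, 0.1805]
ee_rot: [0.0, 0.922, -0.388, 0.001]
contact_force: [0.4, -5.2, -0.2]
width: 0.0353
finger_force: 21.0
time_s: 14.83
position: [0.5967, -0.2786, 0.1807]
ee_rot: [0.0, 0.922, -0.388, 0.001]
contact_force: [-0.9, -5.3, 0.7]
width: 0.0341
finger_force: 59.5
units [-0.026 -0.013  0.022] yaw_y -135.66 z [ 0.001 -0.001 -1.   ] q [-0.437  0.564  0.351  1.356 -0.    -2.781] T [-1.112  0.242  0.014]
```

```bash
python3 -m jog '[[[0,0,0.7],[0,0,0.001],15],[[0,0,0.7],[0,0,0.001],15],[[0,0,0.7],[0,0,0.001],15],[[0,0,0.7],[0,0,0.001],15],[[0,0,0.7],[0,0,0.001],15],[[0,0,0.7],[0,0,0.001],15],[[0,0,0.7],[0,0,0.001],15],[[0,0,0.7],[0,0,0.001],15],[[0,0,0.7],[0,0,0.001],15],[[0,0,0.7],[0,0,0.001],15]]'; python3 rel.py .5964 -.2778 .180
```

```text
time_s: 15.67
position: [0.5964, -0.2788, 0.1803]
ee_rot: [0.0, 0.761, -0.648, 0.001]
contact_force: [-3.1, -7.2, 1.4]
width: 0.0343
finger_force: 59.6
units [-0.031 -0.007  0.008] yaw_y -170.83 z [ 0.    -0.001 -1.   ] q [-4.370e-01  5.640e-01  3.500e-01  1.356e+00 -1.000e-03 -2.168e+00] T [-1.348  0.662  0.131]
```

```bash
python3 -m jog '[[[0,0,1],[0,0,0.002],15],[[0,0,1],[0,0,0.002],15],[[0,0,1],[0,0,0.002],15],[[0,0,1],[0,0,0.002],15],[[0,0,1],[0,0,0.002],15],[[0,0,1],[0,0,0.002],15],[[0,0,1],[0,0,0.002],15],[[0,0,1],[0,0,0.002],15],[[0,0,1],[0,0,0.002],15],[[0,0,1],[0,0,0.002],15],[[0,0,1],[0,0,0.002],15]]'; python3 rel.py .5964 -.2778 .180
```

```text
time_s: 16.58
position: [0.5959, -0.2786, 0.1796]
ee_rot: [-0.0, -0.375, 0.927, -0.0]
contact_force: [-6.7, -5.3, 3.1]
width: 0.0341
finger_force: 59.8
units [-0.03   0.009 -0.015] yaw_y 134.09 z [-0.    -0.001 -1.   ] q [-4.370e-01  5.640e-01  3.480e-01  1.355e+00 -1.000e-03 -1.206e+00] T [-1.094  1.339  0.119]
```

```bash
python3 -m jog '[[[0,0,0.7],[0.015,0,0],15],[[0,0,0.7],[0,0,0.001],15],[[0,0,0.7],[0,0,0.001],15],[[0,0,0.7],[0,0,0.001],15],[[0,0,0.7],[0,0,0.001],15],[[0,0,0.7],[0,0,0.001],15],[[0,0,0.7],[0,0,0.001],15]]'; python3 rel.py .5964 -.2778 .180;  python3 -m jog '[[[0,0,0.5],[0,0,0.001],15],[[0,0,0.5],[0,0,0.001],15],[[0,0,0.5],[0,0,0.001],15],[[0,0,0.5],[0,0,0.001],15]]'; python3 rel.py .5964 -.2778 .180
```

```text
time_s: 17.17
position: [0.5956, -0.2785, 0.1793]
ee_rot: [-0.0, -0.171, 0.985, -0.0]
contact_force: [-7.0, -2.0, 2.3]
width: 0.0338
finger_force: 59.7
units [-0.032  0.014 -0.025] yaw_y 109.68 z [-0. -0. -1.] q [-0.437  0.564  0.347  1.354 -0.    -0.781] T [-0.639  1.171  0.124]
time_s: 17.5
position: [0.5957, -0.2784, 0.1792]
ee_rot: [-0.0, -0.085, 0.996, -0.0]
contact_force: [-5.8, -2.2, 2.3]
width: 0.0342
finger_force: 59.7
units [-0.028  0.017 -0.028] yaw_y 99.73 z [-0. -0. -1.] q [-0.437  0.564  0.346  1.354 -0.    -0.607] T [-0.452  1.208  0.132]
```

```bash
cat > chk.py <<'E'
import sys
from rel import *
u,r=rel([0,0,0]);s=sensors.read_state();y=r.apply([0,1,0])
print("t",round(s["time_s"],2),"yaw",np.degrees(np.arctan2(y[1],y[0])).round(2),"Tz",s["wrist_torque"][2].round(3),"F",s["contact_force"].round(1),"pos",s["position"].round(4),"w",s["width"].round(4),"q6",s["q"][5].round(3))
sys.exit(int(abs(s["wrist_torque"][2])>.25))
E
python3 -m jog '[[[0,0,0.5],[0,0,0.001],15],[[0,0,0.5],[0,0,0.001],15],[[0,0,0.5],[0,0,0.001],15]]'>/dev/null; python3 chk.py && python3 -m jog '[[[0,0,0.5],[0,0,0.001],15],[[0,0,0.5],[0,0,0.001],15],[[0,0,0.5],[0,0,0.001],15]]'>/dev/null; python3 chk.py && python3 -m jog '[[[0,0,0.5],[0,0,0.001],15],[[0,0,0.5],[0,0,0.001],15],[[0,0,0.5],[0,0,0.001],15]]'>/dev/null; python3 chk.py && python3 -m jog '[[[0,0,0.5],[0,0,0.001],15],[[0,0,0.5],[0,0,0.001],15],[[0,0,0.5],[0,0,0.001],15]]'>/dev/null; python3 chk.py && python3 -m jog '[[[0,0,0.5],[0,0,0.001],15],[[0,0,0.5],[0,0,0.001],15],[[0,0,0.5],[0,0,0.001],15]]'>/dev/null; python3 chk.py
```

```text
Traceback (most recent call last):
  File "chk.py", line 4, in <module>
    print("t",round(s["time_s"],2),"yaw",np.degrees(np.arctan2(y[1],y[0])).round(2),"Tz",s["wrist_torque"][2].round(3),"F",s["contact_force"].round(1),"pos",s["position"].round(4),"w",s["width"].round(4),"q6",s["q"][5].round(3))
                                                                                                                                                                                        ^^^^^^^^^^^^^^^^
AttributeError: 'float' object has no attribute 'round'
Traceback (most recent call last):
  File "chk.py", line 4, in <module>
    print("t",round(s["time_s"],2),"yaw",np.degrees(np.arctan2(y[1],y[0])).round(2),"Tz",s["wrist_torque"][2].round(3),"F",s["contact_force"].round(1),"pos",s["position"].round(4),"w",s["width"].round(4),"q6",s["q"][5].round(3))
                                                                                                                                                                                        ^^^^^^^^^^^^^^^^
AttributeError: 'float' object has no at
[... 989 characters left out ...]
                                                                      ^^^^^^^^^^^^^^^^
AttributeError: 'float' object has no attribute 'round'
Traceback (most recent call last):
  File "chk.py", line 4, in <module>
    print("t",round(s["time_s"],2),"yaw",np.degrees(np.arctan2(y[1],y[0])).round(2),"Tz",s["wrist_torque"][2].round(3),"F",s["contact_force"].round(1),"pos",s["position"].round(4),"w",s["width"].round(4),"q6",s["q"][5].round(3))
                                                                                                                                                                                        ^^^^^^^^^^^^^^^^
AttributeError: 'float' object has no attribute 'round'
```

```bash
sed -i 's/s\["width"\].round(4)/round(s["width"],4)/' chk.py
python3 chk.py && python3 -m jog '[[[0,0,0.5],[0,0,0.001],15],[[0,0,0.5],[0,0,0.001],15],[[0,0,0.5],[0,0,0.001],15]]'>/dev/null; python3 chk.py && python3 -m jog '[[[0,0,0.5],[0,0,0.001],15],[[0,0,0.5],[0,0,0.001],15],[[0,0,0.5],[0,0,0.001],15]]'>/dev/null; python3 chk.py && python3 -m jog '[[[0,0,0.5],[0,0,0.001],15],[[0,0,0.5],[0,0,0.001],15],[[0,0,0.5],[0,0,0.001],15]]'>/dev/null; python3 chk.py && python3 -m jog '[[[0,0,0.5],[0,0,0.001],15],[[0,0,0.5],[0,0,0.001],15],[[0,0,0.5],[0,0,0.001],15]]'>/dev/null; python3 chk.py && python3 -m jog '[[[0,0,0.5],[0,0,0.001],15],[[0,0,0.5],[0,0,0.001],15],[[0,0,0.5],[0,0,0.001],15]]'>/dev/null;  python3 chk.py
```

```text
t 17.75 yaw 92.23 Tz 0.096 F [-6.7 -2.4  2.8] pos [ 0.5956 -0.2784  0.1791] w 0.0337 q6 -0.476
t 18.0 yaw 84.74 Tz 0.121 F [-6.4 -1.4  2.4] pos [ 0.5957 -0.2783  0.179 ] w 0.0343 q6 -0.345
t 18.25 yaw 77.24 Tz 0.152 F [-7.2 -0.4  3.1] pos [ 0.5957 -0.2782  0.1789] w 0.0339 q6 -0.214
t 18.5 yaw 69.74 Tz 0.119 F [-6.1  0.1  3.5] pos [ 0.5957 -0.2782  0.1788] w 0.0343 q6 -0.083
t 18.75 yaw 62.25 Tz 0.089 F [-5.3  1.1  3.4] pos [ 0.5957 -0.2781  0.1787] w 0.0342 q6 0.048
t 19.0 yaw 54.75 Tz 0.125 F [-5.9  0.6  3.8] pos [ 0.5957 -0.278   0.1786] w 0.0339 q6 0.178
```

```bash

python3 chk.py && python3 -m jog '[[[0,0,0.5],[0,0,0.0005],15],[[0,0,0.5],[0,0,0.0005],15],[[0,0,0.5],[0,0,0.0005],15]]'>/dev/null; python3 chk.py && python3 -m jog '[[[0,0,0.5],[0,0,0.0005],15],[[0,0,0.5],[0,0,0.0005],15],[[0,0,0.5],[0,0,0.0005],15]]'>/dev/null; python3 chk.py && python3 -m jog '[[[0,0,0.5],[0,0,0.0005],15],[[0,0,0.5],[0,0,0.0005],15],[[0,0,0.5],[0,0,0.0005],15]]'>/dev/null; python3 chk.py && python3 -m jog '[[[0,0,0.5],[0,0,0.0005],15],[[0,0,0.5],[0,0,0.0005],15],[[0,0,0.5],[0,0,0.0005],15]]'>/dev/null; python3 chk.py && python3 -m jog '[[[0,0,0.5],[0,0,0.0005],15],[[0,0,0.5],[0,0,0.0005],15],[[0,0,0.5],[0,0,0.0005],15]]'>/dev/null;  python3 chk.py
```

```text
t 19.0 yaw 54.75 Tz 0.125 F [-5.9  0.6  3.8] pos [ 0.5957 -0.278   0.1786] w 0.0339 q6 0.178
t 19.25 yaw 47.25 Tz 0.14 F [-5.7  2.   3.7] pos [ 0.5958 -0.278   0.1786] w 0.034 q6 0.309
t 19.5 yaw 39.76 Tz 0.159 F [-4.6  1.   3.2] pos [ 0.5958 -0.2779  0.1785] w 0.0342 q6 0.44
t 19.75 yaw 32.26 Tz 0.081 F [-4.3  1.2  1.6] pos [ 0.5958 -0.2779  0.1784] w 0.0337 q6 0.571
t 20.0 yaw 24.76 Tz 0.109 F [-4.4  1.8  2. ] pos [ 0.5959 -0.2779  0.1784] w 0.0342 q6 0.702
t 20.25 yaw 17.27 Tz 0.052 F [  1.1 -10.9   1.1] pos [ 0.5963 -0.2785  0.1785] w 0.0339 q6 0.832
```

```bash

python3 -m jog '[[[0,0,0.3],[0,0,0],15]]'>/dev/null; python3 chk.py && python3 -m jog '[[[0,0,0.3],[0,0,0],15]]'>/dev/null; python3 chk.py && python3 -m jog '[[[0,0,0.3],[0,0,0],15]]'>/dev/null; python3 chk.py && python3 -m jog '[[[0,0,0.3],[0,0,0],15]]'>/dev/null; python3 chk.py
```

```text
t 20.33 yaw 15.72 Tz 0.288 F [-0.9 -5.8  0.1] pos [ 0.5964 -0.2789  0.1786] w 0.0342 q6 0.859
t 20.33 yaw 15.72 Tz 0.288 F [-0.9 -5.8  0.1] pos [ 0.5964 -0.2789  0.1786] w 0.0342 q6 0.859
t 20.33 yaw 15.72 Tz 0.288 F [-0.9 -5.8  0.1] pos [ 0.5964 -0.2789  0.1786] w 0.0342 q6 0.859
t 20.33 yaw 15.72 Tz 0.288 F [-0.9 -5.8  0.1] pos [ 0.5964 -0.2789  0.1786] w 0.0342 q6 0.859
```

```bash

python3 -m jog '[[[0,0,0],[0,0,0],10],[[0,0,0],[0,0,0],10],[[0,0,0],[0,0,0],10]]' 110; python3 chk.py; python3 -m jog '[[[0,0,0.3],[0,0,0],10],[[0,0,0.3],[0,0,0],10]]'>/dev/null; python3 chk.py
```

```text
time_s: 20.58
position: [0.5964, -0.279, 0.1787]
ee_rot: [0.001, 0.603, 0.798, -0.0]
contact_force: [-0.9, -5.7, 1.4]
width: 0.0332
finger_force: 109.0
t 20.58 yaw 15.85 Tz 0.14 F [-0.9 -5.7  1.4] pos [ 0.5964 -0.279   0.1787] w 0.0332 q6 0.857
t 20.75 yaw 12.84 Tz 1.699 F [-1.8 -6.   2.1] pos [ 0.5964 -0.279   0.1787] w 0.0322 q6 0.909
```

Torque jumps to 1.7 N·m at the firmer grip, so the cap is bottomed. I unwind in small steps to find the neutral angle.

```bash

python3 -m jog '[[[0,0,-0.3],[0,0,0],10],[[0,0,0],[0,0,0],10]]'>/dev/null; python3 chk.py; python3 -m jog '[[[0,0,-0.3],[0,0,0],10],[[0,0,0],[0,0,0],10]]'>/dev/null; python3 chk.py; python3 -m jog '[[[0,0,-0.1],[0,0,0],10],[[0,0,0],[0,0,0],10]]'>/dev/null; python3 chk.py; python3 -m jog '[[[0,0,-0.2],[0,0,0],10],[[0,0,0],[0,0,0],10]]'>/dev/null; python3 chk.py;python3 -m jog '[[[0,0,-0.2],[0,0,0],10],[[0,0,0],[0,0,0],10]]'>/dev/null; python3 chk.py
```

```text
t 20.92 yaw 14.47 Tz 0.883 F [-2.  -6.   2.2] pos [ 0.5964 -0.279   0.1787] w 0.0327 q6 0.881
t 21.08 yaw 15.94 Tz 0.221 F [-1.5 -6.3  1.2] pos [ 0.5964 -0.279   0.1787] w 0.0323 q6 0.855
t 21.25 yaw 16.37 Tz -0.008 F [-0.2 -6.3  1.9] pos [ 0.5964 -0.279   0.1787] w 0.0324 q6 0.848
t 21.42 yaw 17.4 Tz 0.009 F [-0.2 -5.   1.3] pos [ 0.5964 -0.279   0.1788] w 0.0326 q6 0.83
t 21.58 yaw 18.41 Tz -0.004 F [-0.8 -5.2  0.9] pos [ 0.5965 -0.279   0.1788] w 0.0325 q6 0.812
```

```bash

python3 -m jog '[[[0,0,-0.4],[0,0,0],10],[[0,0,-0.4],[0,0,0],10]]'>/dev/null; python3 chk.py; python3 -m jog '[[[0,0,-0.4],[0,0,0],10],[[0,0,-0.4],[0,0,0],10]]'>/dev/null; python3 chk.py;python3 -m jog '[[[0,0,-0.4],[0,0,0],10],[[0,0,-0.4],[0,0,0],10]]'>/dev/null; python3 chk.py
```

```text
t 21.75 yaw 22.42 Tz -0.096 F [-0.2 -5.3  2.7] pos [ 0.5965 -0.279   0.1788] w 0.0326 q6 0.742
t 21.92 yaw 26.44 Tz -0.13 F [-0.2 -5.7  2. ] pos [ 0.5965 -0.279   0.1788] w 0.0327 q6 0.672
t 22.08 yaw 30.44 Tz -0.137 F [ 0.4 -5.8  2.3] pos [ 0.5966 -0.2789  0.1788] w 0.0328 q6 0.602
```

```bash

python3 -m jog '[[[0,0,-0.8],[0,0,-0.0015],10],[[0,0,-0.8],[0,0,-0.0015],10],[[0,0,-0.8],[0,0,-0.0015],10],[[0,0,-0.8],[0,0,-0.0015],10],[[0,0,-0.8],[0,0,-0.0015],10],[[0,0,-0.8],[0,0,-0.0015],10],[[0,0,-0.8],[0,0,-0.0015],10],[[0,0,-0.8],[0,0,-0.0015],10],[[0,0,-0.8],[0,0,-0.0015],10],[[0,0,-0.8],[0,0,-0.0015],10],[[0,0,-0.8],[0,0,-0.0015],10],[[0,0,-0.8],[0,0,-0.0015],10],[[0,0,-0.8],[0,0,-0.0015],10],[[0,0,-0.8],[0,0,-0.0015],10],[[0,0,-0.8],[0,0,-0.0015],10],[[0,0,-0.8],[0,0,-0.0015],10],[[0,0,-0.8],[0,0,-0.0015],10],[[0,0,-0.8],[0,0,-0.0015],10]]'>/dev/null; python3 chk.py;python3 -m jog '[[[0,0,0],[0,0,0],10],[[0,0,0],[0,0,0],10]]'; python3 chk.py
```

```text
t 23.58 yaw 102.57 Tz -0.124 F [ 1.  -0.4  3.2] pos [ 0.5969 -0.2781  0.1796] w 0.0327 q6 -0.656
time_s: 23.75
position: [0.5968, -0.2781, 0.1795]
ee_rot: [0.001, -0.107, 0.994, 0.0]
contact_force: [3.0, 0.8, 4.1]
width: 0.0326
finger_force: 109.4
t 23.75 yaw 102.26 Tz 0.072 F [3.  0.8 4.1] pos [ 0.5968 -0.2781  0.1795] w 0.0326 q6 -0.651
```

```bash

python3 -m jog '[[[0,0,-0.42],[0,0,-0.002],10],[[0,0,-0.42],[0,0,0],10],[[0,0,0],[0,0,0],10],[[0,0,0],[0,0,0],10],[[0,0,0],[0,0,0],10],[[0,0,0],[0,0,0],10]]'; python3 chk.py; python3 - <<'E'
import cv2
from workcell import cams
a=cams.grab_frame("scene")[130:330,200:380]
cv2.imwrite("pics/end.png",cv2.resize(a[:,:,::-1],(540,600),interpolation=cv2.INTER_CUBIC))
E
```

```text
time_s: 24.25
position: [0.5967, -0.2782, 0.1795]
ee_rot: [0.001, -0.143, 0.99, 0.0]
contact_force: [4.2, 1.9, 5.9]
width: 0.0328
finger_force: 109.7
t 24.25 yaw 106.43 Tz 0.09 F [4.2 1.9 5.9] pos [ 0.5967 -0.2782  0.1795] w 0.0328 q6 -0.724
```

View pics/end.png

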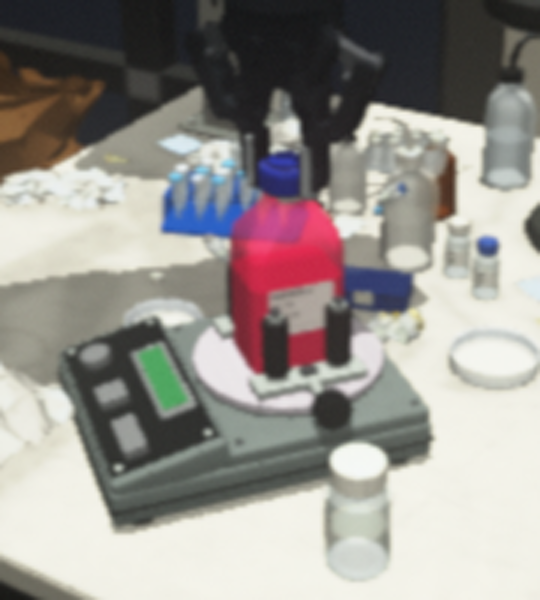

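The gripper is closed on the cap at crop (280,175), all keys are up, and the pot and dish are where they were. The tool turned 90.0° back from the stop angle. I hand in.

```bash
python3 -c "
from workcell import ticket;print(ticket.sign_off())"
```

```text
the job is handed in; nothing more can be done
None
```

I pressed the three keys in order, screwed the cap down to its stop, backed it off about 90° by the tool's measured turn, and handed the job in at about 24 s with the gripper still closed on the cap; the verdict was not shown.

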